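# Close up the filled clip-top sugar jar

### The arm

A 7-joint arm with a two-finger parallel gripper is mounted at the origin on the work surface. World frame = base frame: x ahead of the robot, y to its left, z up, the work surface at z = 0. Lengths are in mm, angles in rad, forces in N, time in s.
With the tool pointing down it reaches from about 425 to 825 mm from the base axis. Payload 3.6 kg.
Tool frame: the origin (TCP) lies at the very end of the fingers, on their centre line; the grasp point (between the pads) lies 19 mm behind it; z points along the fingers, y is the line along which they close (so a half turn about z gives the same grasp; the last joint's range is limited). The gripper opens to 93 mm and grips with 3 to 60 N. Pads are 15 mm wide; open, the fingers measure 128 mm over their backs; the gripper's body (75 mm by 188 mm) begins 65 mm behind the grasp point.
Start: joints at [1.19, 0.615, -0.013, 1.423, 0.008, 1.103, -0.04], TCP at [225.212, -609.706, 218.64] pointing down, gripper open.
Joint ranges: [-3.12, 3.12], [-0.3, 2.06], [-1.34, 1.32], [0.26, 2.42], [-1.36, 4.5], [0.01, 1.98], [-2.84, 2.84]. Speed limits (rad/s): [2.79, 2.79, 3.14, 3.14, 3.14, 3.14, 3.14].

### API

Orientations are given as a unit quaternion [x, y, z, w].
In Python, from cell import robot gives the robot as it stands. The module is installed in compiled form; this text tells all that it offers.
- The arm moves only by the tool play_rows, never from a script. Its argument "steps" is text: rows parted by semicolons, each of 7 numbers parted by spaces: the shift along the tool's x, y, z scaled (see below), then the turn, a rotation vector about the tool's x, y, z scaled (see below), then the opening, from 0 (shut) to 1 (fully open). A call has 1 to 12 rows; each row is the pose to reach, as a shift and turn from the pose commanded when the call began, along the tool's axes at that moment; what a row does not reach only later rows make up. The controller multiplies each number of a shift by 0.3 m and each number of a turn by 90 degrees. A row lasts 1/12 s, in which the tool goes at most 41.7 mm and 7.16 degrees, less where a joint would pass 70% of its speed; a pose out of reach is approached as far as the arm can. A call with a number of a shift or a turn outside -1 to 1 is refused whole. A call with a gripper value outside its range is refused whole. The fingers move at their own pace and stop on an object; "squeeze" is the grip in N (left out, the last holds). Time passes only in rows, so rows that repeat a pose let the fingers close. It gives the time, the measured TCP pose, the force, the opening and the grip force at its end, in the units of the state.
- robot.state(): the state, without advancing time (a new reading comes with each control period).
- robot.camera(name): name is "scene" or "top" or "wrist"; returns a dict with "frame" (400x640x3 uint8, blue, green, red), "intrinsics" (3x3 intrinsics, pixels), "R" (3x3) and "t" (3): a world point X has camera coordinates R X + t. Camera axes: x right, y down, z forward; pixel columns grow to the right and rows downward; lengths in mm; the calibration is good to about 2 mm. A picture is of the moment at which its call begins. There is no depth.
- robot.hand_in(): hands the job in; it is judged then, once.
The state is a dict: "time_s": time; "joint_positions": joint angles; "qd": joint speeds; "joint_torque": joint torques, N m; "ee_pos": TCP position; "tcp_rot": TCP orientation; "wrist_force": force on the tool from outside, world axes, zero at the start; "wrist_torque": the same for the moment, N m; "opening": opening from 0.0 (shut) to 1.0 (fully open); "gripper_force": force on a finger pad.
Only numpy, scipy, OpenCV 4.12 (cv2) and the standard library are available. Lean on these libraries where they do the work, as an engineer would, in place of code of your own. Each camera call takes 0.05 s, during which the arm holds its last target. There are 200 camera calls.

### The job

The big green clip-top jar has just been filled with piloncillo. Close it up: lower its hinged glass lid gently until it is fully shut, then swing the steel clamp on the lid's front edge down until it snaps home under the catch on the jar's neck. Leave the jar standing where it is and don't disturb the other things on the counter.

Things in the scene. Friction and masses are not known exactly. Their poses are not given: they have to be found in the camera images.
- jar: Large green glass clip-top jar, loose but heavy (about 2 kg filled), the only jar with an open hinged lid. Round body 128 mm across, neck 120 mm across, flat rim 120 mm above the counter. Origin: centre of its underside, z up. Its FRONT (clamp side) is towards its own -x, the lid's hinge is at its +x side; the hinge axis runs along its y.
- jar_hinge (a point): Hinge axis of the lid, fixed to the jar at (74, 0, 127) mm in the jar's frame; axes as the jar's.
- lid (a joint): Angle of the lid in rad: 0 fully shut, level on the rim; 1.57 upright; stop at 1.95. The wire hinge is stiff: the lid stays at whatever angle it is left; 1 to 5 N at 100 mm from the hinge moves it.
- lid_top (a point): Centre of the lid's outer (upper) face, on the lid, 74 mm radially from the hinge axis and 6.5 mm above it when shut; z is the outward normal of that face, -x points to the lid's front edge. The lid is a flat green glass disc 132 mm across, 10 mm thick, 0.26 kg; seen from the hinge axis it reaches from 8 to 140 mm radially.
- clamp_pivot (a point): Pivot axis (along y) of the clamp, a steel wire frame 61 mm wide and 58 mm long, on the lid's front edge, 150 mm radially from the hinge axis and level with it when shut (then at (-76, 0, 127) mm in the jar's frame). Axes are the lid's; with the lid shut they are the jar's. Clamp down before the lid is shut fouls the catch.
- clamp (a joint): Clamp angle about its pivot in rad, relative to the lid: 0 home (lid shut: hangs straight down before the neck, its cross wire under the catch lip); positive swings its end outwards; 1.45 open stop (lid shut: sticks out forward, nearly level). It stays where left. About 1 N on the thumb plate moves it; from 0.4 to 0.2 its sprung cross wire snaps past the catch at 2 to 4 N.
- clamp_thumb (a point): Centre of the outer face of the clamp's thumb plate (50 mm wide, 29 mm long, flared 20 degrees outwards), at 43 mm from the pivot along the clamp and 10 mm outwards of it. Axes are the clamp's: its -z runs from the pivot to the clamp's free end, its -x is the outer side. Thumb plate below, catch lip above: the lip is 36 mm wide, 110 mm up the jar's front.
- cone0: Piloncillo: brown hard sugar cone, 48 mm wide at the foot, 34 mm at the top, 82 mm tall, standing in the jar. Origin: centre of its foot.
- cone1: Second cone in the jar, same form.
- cone2: Third cone in the jar, same form.
- spare_cone: A fourth such cone, standing on the counter beside the jar. Bystander. Origin: centre of its foot.
- bowl0: Small white ceramic salsa bowl, 96 mm wide, 45 mm tall, on the wooden turntable (300 mm across, top 34 mm high). Bystander. Origin: centre of its foot.
- bowl1: Second such bowl on the turntable. Bystander.
- bowl2: Third such bowl on the turntable. Bystander.
- honey: Closed amber glass jar with a steel screw cap, 72 mm wide, 115 mm tall. Bystander. Origin: centre of its underside.
- spoon: Wooden spoon, 250 mm long, lying on the counter along its own x. Bystander.
- press: Cast-iron tortilla press, closed, plates 200 mm across and 42 mm high, its lever raised to 225 mm on its +y side. Fixed. Bystander. Origin: centre of its underside.
Things that resemble listed ones, but are neither listed nor needed, are in the scene too. What is shaped like the jar but pink or red is not meant. Leave any blue look-alike of the cone2 alone.

How it is judged:
By the outcome, as a careful person would: the job done as asked, in the order asked, and still so for the second after the job is handed in, with the robot touching nothing.
It also fails if it takes over 51 s, if anything falls off the work surface, if the arm or the gripper's body presses on something with over 40 N, if the wrist force passes 120 N, or if a joint passes its speed limit or range.

## Working session

There is one attempt and no reset: what is moved stays moved. The work goes in short steps, Python scripts to look and compute and a tool call to move; the robot and the scene stay as the last step left them, time stands still between calls to the robot, and variables do not carry over. Pictures are saved under pics/ and viewed, at most 10 in all, crops included, and the job is handed in when it is done.

Besides the shell and the picture viewer there is one more tool, called after ">>>" as name(argument=value, ...), one argument or row to a line, values as JSON. play_rows: Moves the arm, as the interface text tells. Its arguments: {"type":"object","properties":{"steps":{"type":"string"},"squeeze":{"type":"number"}},"required":["steps"]}

```bash
mkdir -p pics; python3 - <<'E'
from cell import robot
import cv2,pickle
d={}
for n in("scene","top"):
    c=robot.camera(n);d[n]=c;cv2.imwrite(f"pics/{n}0.png",c["frame"])
    print(n,c["intrinsics"].tolist(),c["R"].tolist(),c["t"].tolist())
pickle.dump(d,open("cams.pkl","wb"))
print(robot.state())
E
```

```text
scene [[438.7328597739016, 0.0, 320.97771634308464], [0.0, 438.7328597739016, 198.6492567206445], [0.0, 0.0, 1.0]] [[-0.7041929169359404, 0.709955630071134, -0.008679808036489775], [0.5886268955582038, 0.5769257343973868, -0.5662817980613072], [-0.3970273461145499, -0.4038807996430813, -0.8241659942735459]] [433.2682908349683, -260.62744437013714, 1624.9175619591374]
top [[439.2409608709117, 0.0, 324.6788992106453], [0.0, 439.2409608709117, 201.8622331267888], [0.0, 0.0, 1.0]] [[-0.06756306383068707, -0.9977128944875975, 0.0020524568182346994], [-0.9776875051447741, 0.06579659376224808, -0.19949423684175166], [0.19890292780549446, -0.01548510324363072, -0.9798968501265509]] [15.26952106403388, 594.3227088993228, 1331.137548059673]
{'time_s': 0.1, 'joint_positions': array([ 1.19049469,  0.61583066, -0.01259439,  1.42474258,  0.00811447,
        1.10339852, -0.04036014]), 'qd': array([-0.00047398, -0.001475  ,  0.00028815, -0.0030841 ,  0.00035438,
        0.00114916, -0.0018615 ]), 'joint_torque': array([ 1.12308433e-03, -4.60043192e+01,  2.09968896e-01, -1.66245496e+01,
       -6.12073322e-02,  1.69686461e-02,  8.41782162e-05]), 'ee_pos': array([ 224.95025389, -609.07000983,  217.59049109]), 'tcp_rot': array([ 9.84384888e-01,  1.76025670e-01, -2.31818526e-04, -1.14099009e-03]), 'wrist_force': array([ 0.84636425, -0.21201432,  0.41021028]), 'wrist_torque': array([-0.03635945, -0.03406825, -0.02137612]), 'gripper_force': 0.0, 'opening': 1.0019309677360289}
```

View pics/scene0.png

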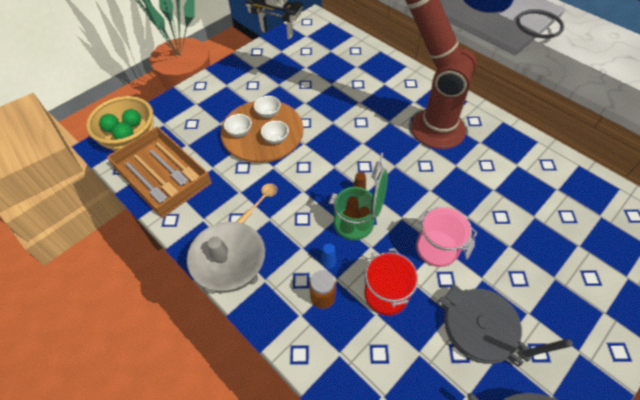

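View pics/top0.png

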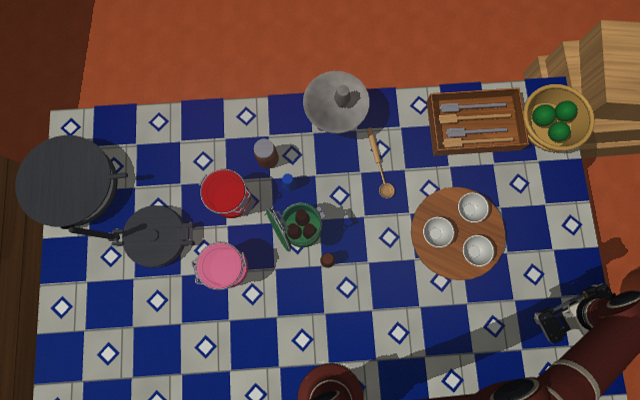

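Candidates for the jar: green with lid up, top (301,226) / scene (355,212); pink at top (221,265) and red at top (225,193) are look-alikes. The description means the green one. I'll check this in a close crop.

```bash
cat > h.py <<'E'
import numpy as np,cv2,pickle
def ray(c,u,v):
    R=np.array(c["R"]);t=np.array(c["t"]);d=R.T@np.linalg.inv(c["intrinsics"])@[u,v,1.];return -R.T@t,d
def onz(c,u,v,z):
    o,d=ray(c,u,v);return o+d*(z-o[2])/d[2]
def proj(c,X):
    p=np.array(c["intrinsics"])@(np.array(c["R"])@np.array(X,float)+c["t"]);return p[:2]/p[2]
E
python3 - <<'E'
from h import *
d=pickle.load(open("cams.pkl","rb"))
a=cv2.resize(d["top"]["frame"][180:280,240:360],None,fx=5,fy=5,interpolation=cv2.INTER_CUBIC)
b=cv2.resize(d["scene"]["frame"][140:250,310:410],None,fx=4.6,fy=4.6,interpolation=cv2.INTER_CUBIC)
cv2.imwrite("pics/ca.png",a);cv2.imwrite("pics/cb.png",b)
for n,p,z in(("scene",(355,212),60),("top",(301,226),120),("top",(327,260),80)):print(n,onz(d[n],*p,z))
E
```

```text
scene [518.8597879   52.37926742  60.        ]
top [512.98956181  51.85342736 120.        ]
top [409.59413739 -19.33597675  80.        ]
```

View pics/ca.png

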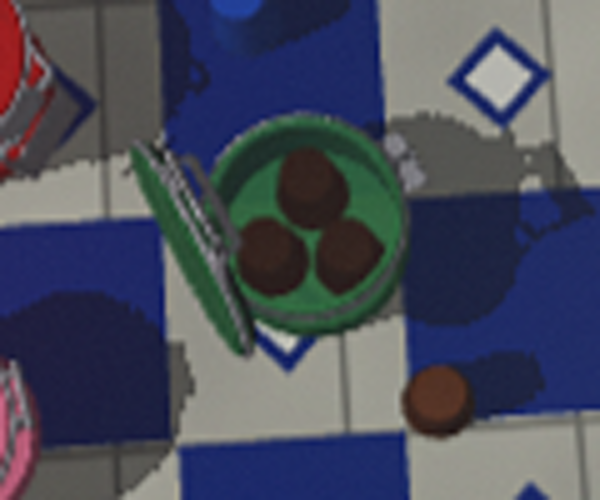

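View pics/cb.png

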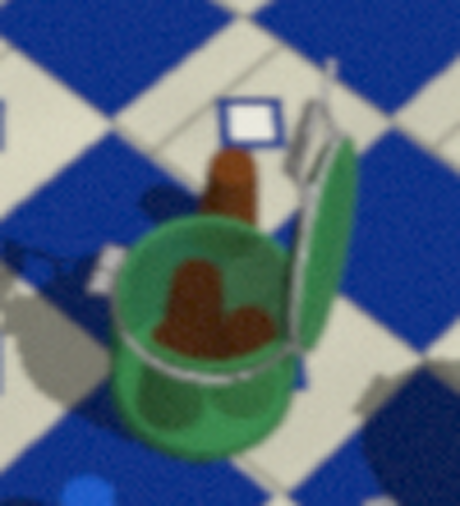

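Top crop: the green jar's rim is centred near crop (311,222), which is full (302,224). The catch is at crop (405,162) and the upright lid runs from crop (135,145) to (250,355). The clamp frame is near the lid's top, and the pink and red jars are elsewhere, so the green jar is right. Scene crop: the lid is upright and the clamp stands near its top at crop (315,110).

```bash
cat > m.py <<'E'
from h import *
d=pickle.load(open("cams.pkl","rb"));T=d["top"];S=d["scene"]
tp=lambda u,v:(240+u/5,180+v/5); sp=lambda u,v:(310+u/4.6,140+v/4.6)
if __name__=="__main__":
    print("cams",ray(T,0,0)[0],ray(S,0,0)[0])
    P=np.array([onz(T,*tp(u,v),120)[:2] for u,v in[(300,115),(250,130),(370,140),(408,230),(385,288),(270,312),(330,318)]])
    A=np.c_[2*P,np.ones(len(P))];s=np.linalg.lstsq(A,(P**2).sum(1),rcond=None)[0]
    print("top rim",s[:2],np.sqrt(s[2]+s[:2]@s[:2]))
    P=np.array([onz(S,*sp(u,v),120)[:2] for u,v in[(114,300),(150,352),(210,380),(270,368),(205,213),(150,235),(250,220)]])
    A=np.c_[2*P,np.ones(len(P))];s2=np.linalg.lstsq(A,(P**2).sum(1),rcond=None)[0]
    print("scene rim",s2[:2],np.sqrt(s2[2]+s2[:2]@s2[:2]))
    print("catch top",onz(T,*tp(405,162),110),"scene",onz(S,*sp(108,268),110))
    a,b=onz(T,*tp(135,145),201),onz(T,*tp(250,355),201);print("lid ends",a,b,np.linalg.norm(a-b))
    for n,u,v in(("pink",221,258),("red",225,190),("honey",265,148),("blue",288,180),("spare",327,260)):print(n,onz(T,u,v,100)[:2])
E
python3 m.py
```

```text
cams [ 317.32638652   -3.25700942 1422.91010565] [1103.6534923   499.03442162 1195.37390584]
top rim [520.7936105   50.93595617] 62.17149090119378
scene rim [524.70922038  61.27081219] 63.74519204546543
catch top [552.00654557 -10.65709024 110.        ] scene [553.51491641  -7.03989819 110.        ]
lid ends [555.75134211 141.61990535 201.        ] [432.96629359  82.86245009 201.        ] 136.1198247437438
pink [435.55570435 297.16330261]
red [643.84109814 280.53603609]
honey [771.30990924 151.78048166]
blue [662.60695021  84.77104121]
spare [408.21999104 -19.09651221]
```

```bash
cat >> h.py <<'E'
J=np.array([522.5,55.5,0]);F=np.array([.434,-.901,0]);S_=np.cross([0,0,1],F);Z=np.array([0,0,1.])
def lidpt(phi,r,n=0,s=0):  # r radial from hinge, n along outward normal, s sideways
    return J-74*F+127*Z+r*(np.cos(phi)*F+np.sin(phi)*Z)+n*(-np.sin(phi)*F+np.cos(phi)*Z)+s*S_
def clamp(phi,th,l,o,s=0):
    return lidpt(phi,150+l*np.sin(th)+o*np.cos(th),-l*np.cos(th)+o*np.sin(th),s)
E
python3 - <<'E'
from m import *
a=cv2.resize(T["frame"][180:280,240:360],None,fx=5,fy=5,interpolation=cv2.INTER_CUBIC)[:400,:400]
b=cv2.resize(S["frame"][140:250,310:410],None,fx=4.6,fy=4.6,interpolation=cv2.INTER_CUBIC)[:420]
ft=lambda X:(proj(T,X)-[240,180])*5; fs=lambda X:(proj(S,X)-[310,140])*4.6
q=np.linspace(0,6.28,40)
for phi,c in((1.4,(0,0,255)),(1.6,(0,255,255))):
    for im,f in((a,ft),(b,fs)):
        cv2.polylines(im,[np.array([f(lidpt(phi,74+66*np.cos(t),6.5,66*np.sin(t))) for t in q],int)],True,c)
        cv2.polylines(im,[np.array([f(clamp(phi,1.45,l,0,s)) for l,s in((0,-30),(58,-30),(58,30),(0,30))],int)],True,c)
        cv2.polylines(im,[np.array([f(J+120*Z+60*(F*np.cos(t)+S_*np.sin(t))) for t in q],int)],True,(255,255,0))
        cv2.circle(im,tuple(f(J+F*64+110*Z).astype(int)),3,(255,0,255),-1)
im=np.zeros((420,800,3),np.uint8);im[:400,:400]=a;im[:b.shape[0],400:400+min(400,b.shape[1])]=b[:,60:460] if b.shape[1]>=460 else b[:,:400]
cv2.imwrite("pics/ov.png",im)
E
```

```text
(no output)
```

View pics/ov.png

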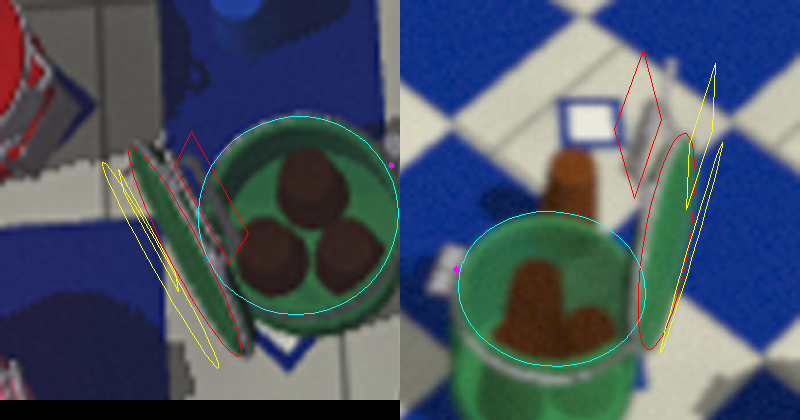

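```bash
cat >> h.py <<'E'
from scipy.spatial.transform import Rotation as Ro
def tool(tilt):  # tool z leaning to front by tilt (rad), y along hinge axis
    z=np.sin(tilt)*F-np.cos(tilt)*Z;y=S_/np.linalg.norm(S_);z/=np.linalg.norm(z);x=np.cross(y,z);return Ro.from_matrix(np.c_[x,y,z])
def rel(p,R0,targets):
    for t,R in targets:
        print(np.round(R0.inv().apply(np.array(t)-p)/300,3),np.round((R0.inv()*R).as_rotvec()/(np.pi/2),3))
def now():
    from cell import robot
    s=robot.state();R=Ro.from_quat(s["tcp_rot"])
    print(round(s["time_s"],2),"pos",s["ee_pos"].round(1),"F",s["wrist_force"].round(1),"z",R.as_matrix()[:,2].round(3),"y",R.as_matrix()[:,1].round(3),"q",s["joint_positions"].round(2))
    print("along f",((s["ee_pos"]-J)@F).round(1),"side",((s["ee_pos"]-J)@S_).round(1));return s["ee_pos"],R
E
sed -i 's/^J=.*/J=np.array([522.5,56.5,0]);F=np.array([.434,-.901,0]);S_=np.cross([0,0,1],F);Z=np.array([0,0,1.])/' h.py
python3 - <<'E'
from h import *
p,R=now()
rel(p,R,[((400,-450,400),R),((480,-200,430),tool(0))])
E
```

```text
0.1 pos [ 225.  -609.1  217.6] F [ 0.8 -0.2  0.4] z [-0.001  0.002 -1.   ] y [ 0.347 -0.938 -0.002] q [ 1.19  0.62 -0.01  1.42  0.01  1.1  -0.04]
along f 470.5 side -556.9
[ 0.731 -0.297 -0.607] [0. 0. 0.]
[ 1.27  -0.986 -0.706] [-1.00e-03 -1.00e-03 -1.06e+00]
```

>>> play_rows(
  steps="0.73 -0.3 -0.6 0 0 -0.08 0; 0.73 -0.3 -0.6 0 0 -0.16 0; 0.73 -0.3 -0.6 0 0 -0.24 0; 0.73 -0.3 -0.6 0 0 -0.32 0; 0.73 -0.3 -0.6 0 0 -0.4 0; 0.73 -0.3 -0.6 0 0 -0.48 0; 0.73 -0.3 -0.6 0 0 -0.54 0; 1 -0.7 -0.7 0 0 -0.6 0; 1 -0.7 -0.7 0 0 -0.66 0; 1 -0.7 -0.7 0 0 -0.72 0; 1 -0.9 -0.7 0 0 -0.78 0; 1 -0.9 -0.7 0 0 -0.8 0",
)

```text
time_s: 1.1
ee_pos: [413.3, -250.2, 428.3]
tcp_rot: [0.691, 0.723, 0.0, -0.0]
wrist_force: [0.3, -0.2, 0.3]
opening: 0.189
gripper_force: 0.0
```

```bash
python3 - <<'E'
from h import *
p,R=now()
rel(p,R,[((500,-100,430),tool(0)),((440,190,420),tool(0))])
E
```

```text
1.1 pos [ 413.3 -250.2  428.3] F [ 0.3 -0.2  0.3] z [-0.     0.001 -1.   ] y [ 0.999  0.045 -0.   ] q [ 0.81  0.23 -0.41  1.48  0.09  1.45  0.44]
along f 229.0 side -231.5
[ 0.487  0.311 -0.005] [-0.    -0.001 -0.257]
[1.462 0.155 0.029] [-0.    -0.001 -0.257]
```

>>> play_rows(
  steps="0.49 0.31 0 0 0 -0.08 0; 0.49 0.31 0 0 0 -0.16 0; 0.49 0.31 0 0 0 -0.24 0; 0.49 0.31 0 0 0 -0.257 0; 0.99 0.22 0 0 0 -0.257 0; 0.99 0.22 0 0 0 -0.257 0; 0.99 0.22 0 0 0 -0.257 0; 0.99 0.22 0 0 0 -0.257 0; 0.99 0.22 0 0 0 -0.257 0; 0.99 0.22 0 0 0 -0.257 0",
)

```text
time_s: 1.93
ee_pos: [466.5, 48.8, 428.7]
tcp_rot: [0.532, 0.847, -0.0, 0.0]
wrist_force: [0.4, -0.0, 0.3]
opening: 0.002
gripper_force: 0.0
```

```bash
python3 - <<'E'
from h import *
p,R=now()
c=lidpt(1.42,100,6.5); print("contact",c, "lidtop",lidpt(1.42,140,6.5))
h=c-60*F+10*Z
rel(p,R,[(h-30*F+90*Z,tool(0)),(h,tool(.75)),(h+100*Z-20*F,tool(.75))])
E
```

```text
1.93 pos [466.5  48.8 428.7] F [ 0.4 -0.   0.3] z [-0. -0. -1.] y [ 0.901  0.434 -0.   ] q [ 0.34  0.22 -0.64  1.51  0.13  1.45  0.15]
along f -17.4 side -53.8
contact [494.11479877 115.42872421 226.84164184] lidtop [496.72271293 110.01459827 266.38771235]
[0.46  0.179 0.339] [-0.  0. -0.]
[0.36  0.18  0.639] [-0.    -0.477 -0.   ]
[0.427 0.179 0.306] [-0.    -0.477 -0.   ]
```

>>> play_rows(
  steps="0.43 0.18 0 0 0 0 0; 0.43 0.18 0 0 0 0 0; 0.43 0.18 0 0 0 0 0; 0.43 0.18 0 0 -0.08 0 0; 0.43 0.18 0.1 0 -0.16 0 0; 0.43 0.18 0.15 0 -0.24 0 0; 0.43 0.18 0.2 0 -0.32 0 0; 0.43 0.18 0.25 0 -0.4 0 0; 0.43 0.18 0.3 0 -0.477 0 0; 0.43 0.18 0.3 0 -0.477 0 0; 0.43 0.18 0.3 0 -0.477 0 0",
)

```text
time_s: 2.85
ee_pos: [460.8, 186.1, 337.2]
tcp_rot: [0.496, 0.787, -0.197, 0.308]
wrist_force: [0.1, -0.4, 1.0]
opening: 0.005
gripper_force: 0.0
```

```bash
python3 - <<'E'
from h import *
p,R=now()
c=lidpt(1.42,100,6.5)
rel(p,R,[(c-60*F+10*Z,tool(.75)),(c-30*F+5*Z,tool(.75)),(c,tool(.75))])
E
```

```text
2.85 pos [460.8 186.1 337.2] F [ 0.1 -0.4  1. ] z [ 0.289 -0.616 -0.732] y [ 0.903  0.43  -0.005] q [-0.45  0.45 -0.59  1.71  0.83  1.6  -0.82]
along f -143.5 side 0.7
[ 0.184 -0.     0.286] [-0.004 -0.001 -0.   ]
[0.122 0.    0.367] [-0.004 -0.001 -0.   ]
[0.06  0.001 0.447] [-0.004 -0.001 -0.   ]
```

>>> play_rows(
  steps="0.18 0 0.29 0 0 0 0; 0.18 0 0.29 0 0 0 0; 0.18 0 0.29 0 0 0 0; 0.12 0 0.37 0 0 0 0; 0.12 0 0.37 0 0 0 0; 0.12 0 0.37 0 0 0 0",
)

```text
time_s: 3.35
ee_pos: [484.0, 138.0, 234.7]
tcp_rot: [0.502, 0.784, -0.196, 0.309]
wrist_force: [-1.0, 0.2, 0.6]
opening: 0.004
gripper_force: 0.0
```

```bash
python3 - <<'E'
from h import *
from cell import robot
p,R=now()
c=robot.camera("scene");a=cv2.resize(c["frame"][110:260,280:440],None,fx=3.8,fy=3.8,interpolation=cv2.INTER_CUBIC)
cv2.imwrite("pics/n1.png",a)
T=[]
for phi in (1.45,1.3,1.15,1.0,.85,.7):
    T.append((lidpt(phi,100,6.5),R))
rel(p,R,T)
E
```

```text
3.35 pos [484.  138.  234.7] F [-1.   0.2  0.6] z [ 0.288 -0.617 -0.732] y [0.908 0.42  0.003] q [-0.39  0.55 -0.54  1.89  0.94  1.38 -0.97]
along f -90.1 side 0.7
[-0.036 -0.001  0.068] [0. 0. 0.]
[-0.068 -0.     0.107] [0. 0. 0.]
[-0.093  0.     0.149] [0. 0. 0.]
[-0.112  0.001  0.196] [0. 0. 0.]
[-0.124  0.001  0.244] [0. 0. 0.]
[-0.129  0.002  0.294] [0. 0. 0.]
```

View pics/n1.png

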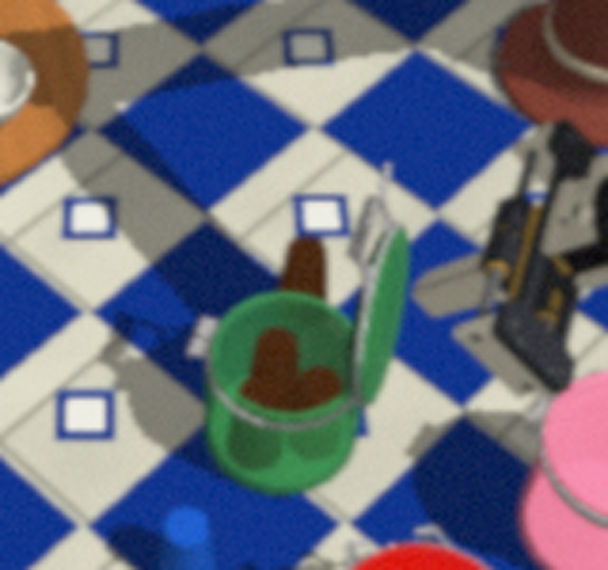

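The fingers, at crop (420,290), are behind the upright lid with nothing in their way. I'll start the gentle push.

>>> play_rows(
  steps="-0.015 0 0.03 0 0 0 0; -0.03 0 0.055 0 0 0 0; -0.036 0 0.068 0 0 0 0; -0.047 0 0.08 0 0 0 0; -0.058 0 0.094 0 0 0 0; -0.068 0 0.107 0 0 0 0; -0.076 0 0.121 0 0 0 0; -0.085 0 0.135 0 0 0 0; -0.093 0 0.149 0 0 0 0; -0.1 0 0.165 0 0 0 0; -0.106 0 0.18 0 0 0 0; -0.112 0 0.196 0 0 0 0",
)

```text
time_s: 4.4
ee_pos: [510.0, 83.0, 212.6]
tcp_rot: [0.497, 0.787, -0.195, 0.31]
wrist_force: [-1.0, 1.5, 1.4]
opening: 0.006
gripper_force: 1.0
```

```bash
python3 - <<'E'
from h import *
p,R=now()
T=[]
for phi in (.9,.8,.7,.6,.5,.4):
    T.append((lidpt(phi,100,6.5),R))
rel(p,R,T)
E
```

```text
4.4 pos [510.   83.  212.6] F [-1.   1.5  1.4] z [ 0.293 -0.615 -0.732] y [0.903 0.429 0.   ] q [-0.29  0.56 -0.51  1.95  1.03  1.28 -0.95]
along f -29.3 side 0.3
[-0.023 -0.001  0.036] [0. 0. 0.]
[-0.028 -0.001  0.069] [0. 0. 0.]
[-0.031 -0.     0.102] [0. 0. 0.]
[-0.029 -0.     0.136] [0. 0. 0.]
[-0.025 -0.     0.169] [0. 0. 0.]
[-0.017 -0.     0.201] [0. 0. 0.]
```

Contact is about 2 N and the lid is moving. Continuing.

>>> play_rows(
  steps="-0.012 0 0.018 0 0 0 0; -0.023 0 0.036 0 0 0 0; -0.026 0 0.052 0 0 0 0; -0.028 0 0.069 0 0 0 0; -0.03 0 0.085 0 0 0 0; -0.031 0 0.102 0 0 0 0; -0.03 0 0.119 0 0 0 0; -0.029 0 0.136 0 0 0 0; -0.027 0 0.152 0 0 0 0; -0.025 0 0.169 0 0 0 0; -0.021 0 0.185 0 0 0 0; -0.017 0 0.201 0 0 0 0",
)

```text
time_s: 5.4
ee_pos: [528.9, 42.5, 171.7]
tcp_rot: [0.497, 0.786, -0.196, 0.309]
wrist_force: [-0.4, 0.8, 1.8]
opening: 0.004
gripper_force: 0.5
```

```bash
python3 - <<'E'
from h import *
p,R=now()
T=[]
for phi in (.3,.2,.1,.05,0,-.03,-.06):
    T.append((lidpt(phi,100,6.5),R))
rel(p,R,T)
E
```

```text
5.4 pos [528.9  42.5 171.7] F [-0.4  0.8  1.8] z [ 0.292 -0.616 -0.732] y [ 0.903  0.429 -0.   ] q [-0.23  0.61 -0.47  2.    1.13  1.19 -0.99]
along f 15.4 side -0.3
[0.01  0.001 0.031] [0. 0. 0.]
[0.024 0.001 0.062] [0. 0. 0.]
[0.041 0.001 0.09 ] [0. 0. 0.]
[0.051 0.001 0.104] [0. 0. 0.]
[0.061 0.001 0.117] [0. 0. 0.]
[0.067 0.001 0.125] [0. 0. 0.]
[0.074 0.001 0.132] [0. 0. 0.]
```

>>> play_rows(
  steps="0.005 0 0.016 0 0 0 0; 0.01 0 0.031 0 0 0 0; 0.017 0 0.047 0 0 0 0; 0.024 0 0.062 0 0 0 0; 0.033 0 0.076 0 0 0 0; 0.041 0 0.09 0 0 0 0; 0.041 0 0.09 0 0 0 0",
)

```text
time_s: 5.98
ee_pos: [532.6, 34.3, 142.8]
tcp_rot: [0.497, 0.787, -0.196, 0.309]
wrist_force: [-0.6, -0.5, -0.1]
opening: 0.005
gripper_force: 0.0
```

```bash
python3 - <<'E'
from h import *
p,R=now()
T=[]
for dz in (5,10,15):
    T.append((p-dz*Z,R))
rel(p,R,T)
E
```

```text
5.98 pos [532.6  34.3 142.8] F [-0.6 -0.5 -0.1] z [ 0.291 -0.616 -0.732] y [ 0.903  0.429 -0.002] q [-0.22  0.66 -0.45  2.02  1.18  1.15 -1.05]
along f 24.4 side -0.6
[0.011 0.    0.012] [0. 0. 0.]
[0.023 0.    0.024] [0. 0. 0.]
[0.034 0.    0.037] [0. 0. 0.]
```

>>> play_rows(
  steps="0.005 0 0.005 0 0 0 0; 0.01 0 0.01 0 0 0 0; 0.014 0 0.015 0 0 0 0; 0.014 0 0.015 0 0 0 0",
)

```text
time_s: 6.32
ee_pos: [533.1, 34.5, 139.2]
tcp_rot: [0.497, 0.786, -0.196, 0.311]
wrist_force: [-1.6, 0.8, 6.9]
opening: 0.006
gripper_force: 3.4
```

>>> play_rows(
  steps="0.004 0 0.004 0 0 0 0; 0.006 0 0.006 0 0 0 0; 0.006 0 0.006 0 0 0 0; 0.006 0 0.006 0 0 0 0",
)

```text
time_s: 6.65
ee_pos: [533.2, 34.4, 138.8]
tcp_rot: [0.497, 0.785, -0.196, 0.312]
wrist_force: [-5.4, 2.6, 15.0]
opening: 0.006
gripper_force: 7.8
```

```bash
python3 - <<'E'
from h import *
p,R=now()
P=clamp(0,0,0,0);print("pivot",P)
rel(p,R,[(p+130*Z-30*F,R),(p+130*Z-30*F,tool(0)),(np.array([*(P+60*F)[:2],270]),tool(0))])
E
```

```text
6.65 pos [533.2  34.4 138.8] F [-5.4  2.6 15. ] z [ 0.296 -0.619 -0.728] y [0.904 0.429 0.002] q [-0.23  0.67 -0.45  2.02  1.19  1.15 -1.07]
along f 24.5 side 0.0
pivot [555.484 -11.976 127.   ]
[-0.224  0.    -0.384] [0. 0. 0.]
[-0.224  0.    -0.384] [ 0.     0.481 -0.004]
[-0.57   0.003 -0.063] [ 0.     0.481 -0.004]
```

Firmly shut: 15 N with only 0.4 mm of movement. Next: lift, turn upright and look.

>>> play_rows(
  steps="-0.1 0 -0.1 0 0 0 0; -0.22 0 -0.38 0 0 0 0; -0.22 0 -0.38 0 0.08 0 0; -0.22 0 -0.38 0 0.16 0 0; -0.22 0 -0.38 0 0.24 0 0; -0.22 0 -0.38 0 0.32 0 0; -0.22 0 -0.38 0 0.4 0 0; -0.22 0 -0.38 0 0.48 0 0; -0.22 0 -0.38 0 0.48 0 0; -0.22 0 -0.38 0 0.48 0 0",
)

```text
time_s: 7.48
ee_pos: [520.9, 57.9, 262.9]
tcp_rot: [0.537, 0.843, 0.0, -0.002]
wrist_force: [-1.2, 0.0, 0.0]
opening: 0.002
gripper_force: 0.0
```

```bash
python3 - <<'E'
from h import *
from cell import robot
p,R=now()
c=robot.camera("scene");q=robot.camera("top");pickle.dump({"top":q,"scene":c},open("cams2.pkl","wb"))
a=cv2.resize(c["frame"][140:250,290:400],None,fx=3.6,fy=3.6,interpolation=cv2.INTER_CUBIC)
b=cv2.resize(q["frame"][170:270,265:365],None,fx=4,fy=4,interpolation=cv2.INTER_CUBIC)
fs=lambda X:(proj(c,X)-[290,140])*3.6; ft=lambda X:(proj(q,X)-[265,170])*4
for th,col in((1.45,(0,0,255)),(.7,(0,255,255))):
  for im,f in((a,fs),(b,ft)):
    for s in(-25,25): cv2.circle(im,tuple(f(clamp(0,th,43,10,s)).astype(int)),2,col,-1)
    cv2.circle(im,tuple(f(lidpt(0,74,6.5)).astype(int)),2,(255,0,255),-1)
im=np.zeros((400,800,3),np.uint8);im[:396,:396]=a;im[:,400:]=b
cv2.imwrite("pics/n2.png",im)
E
```

```text
7.48 pos [520.9  57.9 262.9] F [-1.2  0.   0. ] z [-0.003  0.003 -1.   ] y [ 0.906  0.423 -0.001] q [ 0.35  0.46 -0.75  1.7   0.34  1.11 -0.06]
along f -2.0 side -0.9
```

View pics/n2.png

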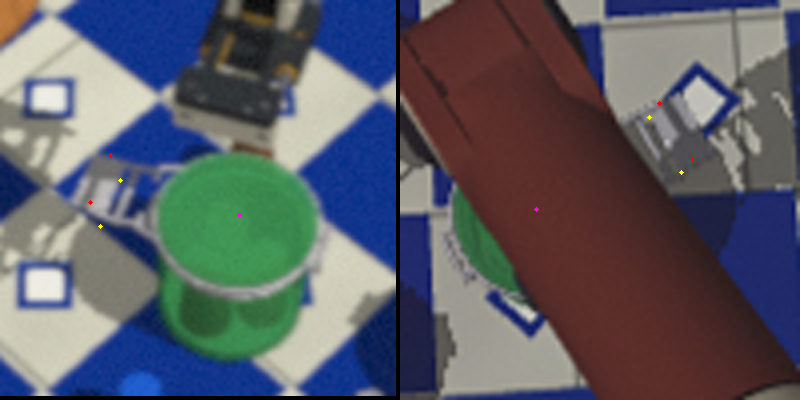

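The lid is shut, and the clamp sticks out forward with its plate near left crop (105,185). That matches the red prediction dots for an open clamp on the model.

```bash
cat > c.py <<'E'
from h import *
import sys
p,R=now();P=clamp(0,0,0,0)
def tc(th,e=0):
    a=43*np.sin(th)+10*np.cos(th)+(7.5-e)*np.cos(th);h=-43*np.cos(th)+10*np.sin(th)+(0-e)*np.sin(th)
    return P+a*F+h*Z
if __name__=="__main__":
    L=[]
    if sys.argv[1]=="up":L=[(np.array([*tc(1.45)[:2],230]),tool(0)),(tc(1.45)+15*Z,tool(0)),(tc(1.45)+3*Z,tool(0))]
    else: L=[(tc(t),tool(0)) for t in map(float,sys.argv[1:])]
    rel(p,R,L)
E
python3 c.py up
```

```text
7.58 pos [519.4  62.3 263.3] F [0.6 0.1 0.5] z [-0.002  0.004 -1.   ] y [ 0.902  0.431 -0.001] q [ 0.34  0.46 -0.75  1.71  0.34  1.11 -0.06]
along f -6.6 side -0.3
[-0.425  0.003  0.109] [-0.    -0.003 -0.002]
[-0.426  0.003  0.387] [-0.    -0.003 -0.002]
[-0.426  0.003  0.427] [-0.    -0.003 -0.002]
```

>>> play_rows(
  steps="-0.425 0 0.05 0 0 0 0; -0.425 0 0.05 0 0 0 0; -0.425 0 0.05 0 0 0 0; -0.425 0 0.1 0 0 0 0; -0.425 0 0.18 0 0 0 0; -0.425 0 0.27 0 0 0 0; -0.425 0 0.35 0 0 0 0; -0.425 0 0.38 0 0 0 0; -0.425 0 0.38 0 0 0 0",
)

```text
time_s: 8.33
ee_pos: [572.8, -51.1, 147.0]
tcp_rot: [0.532, 0.847, -0.0, -0.004]
wrist_force: [-0.9, 0.2, 0.1]
opening: 0.005
gripper_force: 0.0
```

```bash
python3 c.py 1.45 1.3 1.15 1.0 .85 .7 .55 .45
```

```text
8.33 pos [572.8 -51.1 147. ] F [-0.9  0.2  0.1] z [-0.007  0.004 -1.   ] y [ 0.901  0.433 -0.005] q [ 0.45  0.66 -0.66  1.72  0.48  0.94  0.06]
along f 118.8 side -1.4
[-0.007  0.005  0.051] [-0.003 -0.004 -0.   ]
[-0.012  0.005  0.073] [-0.003 -0.004 -0.   ]
[-0.013  0.005  0.095] [-0.003 -0.004 -0.   ]
[-0.01   0.005  0.116] [-0.003 -0.004 -0.   ]
[-0.004  0.005  0.136] [-0.003 -0.004 -0.   ]
[0.005 0.005 0.155] [-0.003 -0.004 -0.   ]
[0.017 0.005 0.172] [-0.003 -0.004 -0.   ]
[0.027 0.005 0.181] [-0.003 -0.004 -0.   ]
```

>>> play_rows(
  steps="-0.007 0.005 0.03 0 0 0 0; -0.007 0.005 0.051 0 0 0 0; -0.01 0.005 0.062 0 0 0 0; -0.012 0.005 0.073 0 0 0 0; -0.013 0.005 0.084 0 0 0 0; -0.013 0.005 0.095 0 0 0 0; -0.012 0.005 0.105 0 0 0 0; -0.01 0.005 0.116 0 0 0 0; -0.004 0.005 0.136 0 0 0 0; 0.005 0.005 0.155 0 0 0 0; 0.005 0.005 0.155 0 0 0 0",
)

```text
time_s: 9.25
ee_pos: [574.3, -50.8, 101.2]
tcp_rot: [0.534, 0.846, 0.001, -0.003]
wrist_force: [-0.6, 0.0, 0.2]
opening: 0.004
gripper_force: 0.0
```

```bash
python3 c.py .7 .55 .45 .35 .25 .15 .05 0
```

```text
9.25 pos [574.3 -50.8 101.2] F [-0.6  0.   0.2] z [-0.004  0.004 -1.   ] y [ 0.903  0.43  -0.002] q [ 0.43  0.72 -0.62  1.76  0.53  0.84  0.01]
along f 119.2 side 0.1
[ 0.007 -0.     0.002] [-0.001 -0.004 -0.003]
[ 0.019 -0.     0.019] [-0.001 -0.004 -0.003]
[ 0.029 -0.     0.029] [-0.001 -0.004 -0.003]
[ 0.04  -0.     0.038] [-0.001 -0.004 -0.003]
[ 0.052 -0.001  0.045] [-0.001 -0.004 -0.003]
[ 0.065 -0.001  0.051] [-0.001 -0.004 -0.003]
[ 0.078 -0.001  0.056] [-0.001 -0.004 -0.003]
[ 0.085 -0.001  0.058] [-0.001 -0.004 -0.003]
```

>>> play_rows(
  steps="0.013 0 0.01 0 0 0 0; 0.019 0 0.019 0 0 0 0; 0.029 0 0.029 0 0 0 0; 0.04 0 0.038 0 0 0 0; 0.046 0 0.042 0 0 0 0; 0.052 0 0.045 0 0 0 0; 0.058 0 0.048 0 0 0 0; 0.065 0 0.051 0 0 0 0; 0.065 0 0.051 0 0 0 0",
)

```text
time_s: 10.0
ee_pos: [566.6, -32.7, 87.1]
tcp_rot: [0.534, 0.845, 0.002, -0.002]
wrist_force: [0.1, -0.6, 0.7]
opening: 0.003
gripper_force: 0.3
```

```bash
python3 c.py .15 .05 0
python3 - <<'E'
from cell import robot
import cv2
c=robot.camera("scene")
cv2.imwrite("pics/n3.png",cv2.resize(c["frame"][150:250,280:400],None,fx=5,fy=5,interpolation=cv2.INTER_CUBIC))
E
```

```text
10.0 pos [566.6 -32.7  87.1] F [ 0.1 -0.6  0.7] z [-0.002  0.005 -1.   ] y [0.903 0.43  0.   ] q [ 0.39  0.72 -0.6   1.8   0.54  0.8  -0.04]
along f 99.5 side 1.0
[-0.001 -0.003  0.004] [ 0.    -0.004 -0.003]
[ 0.013 -0.003  0.008] [ 0.    -0.004 -0.003]
[ 0.02  -0.003  0.01 ] [ 0.    -0.004 -0.003]
```

View pics/n3.png

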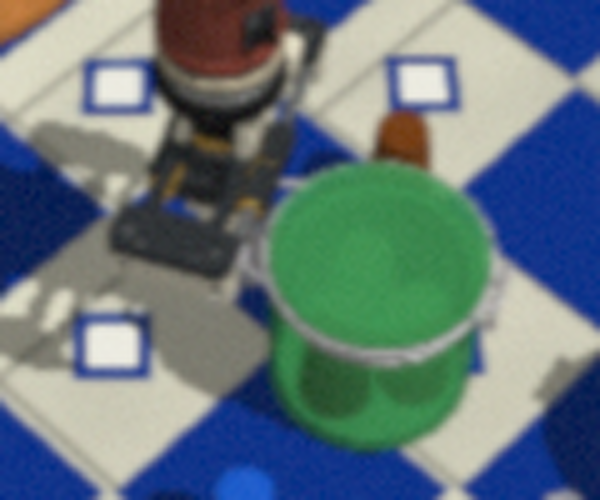

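The clamp has swung down against the jar's front: the wire at crop (245,260) no longer sticks out, and the fingers are in front of it. I'll push on in small steps.

>>> play_rows(
  steps="0.006 0 0.004 0 0 0 0; 0.013 0 0.008 0 0 0 0; 0.02 0 0.01 0 0 0 0; 0.02 0 0.01 0 0 0 0",
)

```text
time_s: 10.38
ee_pos: [565.2, -29.8, 84.7]
tcp_rot: [0.535, 0.845, 0.001, -0.001]
wrist_force: [2.6, -4.5, 1.8]
opening: 0.006
gripper_force: 2.5
```

>>> play_rows(
  steps="0.005 0 0.002 0 0 0 0; 0.01 0 0.004 0 0 0 0; 0.01 0 0.004 0 0 0 0",
)

```text
time_s: 10.63
ee_pos: [565.1, -29.5, 84.4]
tcp_rot: [0.535, 0.845, -0.0, 0.001]
wrist_force: [1.3, -9.0, 7.1]
opening: 0.005
gripper_force: 5.0
```

```bash
python3 c.py .2 0
```

```text
10.63 pos [565.1 -29.5  84.4] F [ 1.3 -9.   7.1] z [ 0.002 -0.002 -1.   ] y [0.904 0.427 0.001] q [ 0.38  0.72 -0.59  1.81  0.55  0.78 -0.06]
along f 95.9 side 1.1
[-0.019 -0.003 -0.008] [ 0.001  0.001 -0.005]
[ 0.008 -0.004  0.001] [ 0.001  0.001 -0.005]
```

>>> play_rows(
  steps="-0.05 0 0 0 0 0 0; -0.12 0 0 0 0 0 0; -0.25 0 0 0 0 0 0; -0.25 0 -0.1 0 0 0 0; -0.25 0 -0.3 0 0 0 0; -0.25 0 -0.5 0 0 0 0; -0.25 0 -0.7 0 0 0 0; -0.25 0 -0.7 0 0 0 0; -0.25 -0.3 -0.7 0 0 0 0; -0.4 -0.6 -0.7 0 0 0 0; -0.5 -0.9 -0.7 0 0 0 0; -0.6 -1 -0.7 0 0 0 0",
)

```text
time_s: 11.63
ee_pos: [468.9, -199.0, 289.2]
tcp_rot: [0.533, 0.846, 0.002, -0.003]
wrist_force: [0.2, -0.9, -0.4]
opening: 0.008
gripper_force: 0.0
```

```bash
python3 - <<'E'
from h import *
from cell import robot
p,R=now()
c=robot.camera("scene");q=robot.camera("top")
a=cv2.resize(c["frame"][160:240,310:390],None,fx=5,fy=5,interpolation=cv2.INTER_CUBIC)
b=cv2.resize(q["frame"][185:265,265:345],None,fx=5,fy=5,interpolation=cv2.INTER_CUBIC)
cv2.imwrite("pics/n4.png",np.hstack([a,b]))
for th in(0,.4): print(th,[((proj(c,clamp(0,th,l,o,s))-[310,160])*5).round(),((proj(q,clamp(0,th,l,o,s))-[265,185])*5).round()] if 0 else [(((proj(c,clamp(0,th,l,10,s))-[310,160])*5).round(),((proj(q,clamp(0,th,l,10,s))-[265,185])*5+[400,0]).round()) for l,s in((43,-25),(43,25),(58,0))])
E
```

```text
11.63 pos [ 468.9 -199.   289.2] F [ 0.2 -0.9 -0.4] z [-0.003  0.006 -1.   ] y [0.902 0.432 0.   ] q [ 0.89  0.41 -0.76  1.69  0.3   1.16  0.49]
along f 206.9 side -159.2
0 [(array([106., 177.]), array([716., 166.])), (array([ 80., 241.]), array([676.,  96.])), (array([ 93., 222.]), array([696., 135.]))]
0.4 [(array([ 82., 163.]), array([739., 151.])), (array([ 55., 227.]), array([699.,  82.])), (array([ 60., 205.]), array([726., 116.]))]
```

View pics/n4.png

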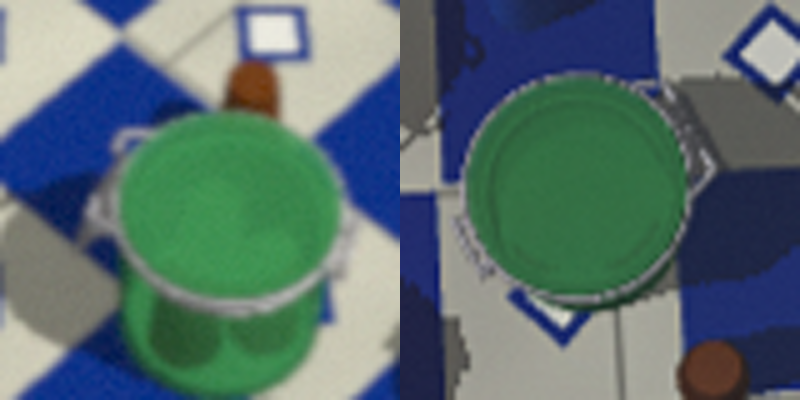

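Both views show the clamp folded close against the jar's front. In the top crop its plate ends at (712,165) and (670,90) match the home prediction of (716,166) and (676,96), and the spare cone is unmoved.

```bash
python3 -c "
from cell import robot
print(robot.hand_in())"
```

```text
the job is handed in; nothing more can be done
None
```

I shut the green jar's lid and swung its clamp home under the catch, then handed the job in at about 12 s. I didn't feel the snap itself; the last pictures and the firm stop on the final push both show the clamp home, the jar and spare cone look unmoved, and no verdict came back.

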